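Set and clamp the ledge of a shop-window display easel

TASK

The ledge of the display easel has slid to the bottom of its sloping mast. With the fingers astride its black collar and open green cam lever, push the ledge up the mast until its upper face meets the lower edge of the red tape; hold it there with the lever still open for a moment, then squeeze the lever fully shut against the collar so that the ledge is clamped at the tape. Finish while holding: keep the fingers gripping the collar and the shut lever with the ledge at the tape, and leave the mould, the gift box and the jar where they are.

Things in the scene. Friction and masses are not known exactly. Their poses are not given: they have to be found in the camera images.
- easel: Tabletop display easel, fixed to the bench. Origin on the bench under the middle of its dark foot bar (240 mm along y, 24 high); x level, the way the mast rises; z up. Mast: square tube, 18 mm wide, 420 long, rising at 35 degrees from level, centre line from (0, 0, 35 mm). Two thin rear legs go from 385 mm up the mast to the bench at x 360, y +-85; else the room beside and under the mast is free.
- ledge: Sliding wooden ledge with black collar, 0.35 to 0.7 kg. x up along the mast, y across, z square out of the mast's front face (35 degrees off vertical). Origin on the mast's centre line level with the ledge's lower face. Ledge: bar y +-110 mm, x 0 to 12, z -11 to 17; at both ends (y 85 to 110) lipped prongs out to z 28. Collar below it, x -62 to 0, z +-13: flat cheek at y -15; lever on the +y side.
- push (a point): point (0, 0, 13) mm in the ledge's frame, on the bar's lower face. Fingers pointing along -z with their tips at z -25 to -10, one on each side of collar and lever (y below -15 and above the lever) and closing along y, fit at x -25 to 0; with their sides against this face they push the ledge up. Lever open, it slides back down when let go; holding it takes 2 to 4.5 N along the mast.
- ledge_top (a point): point on the mast's front face in the plane of the ledge's upper face: (12, 0, 9) mm in the ledge's frame. It must come level with mark.
- mark (a point): middle of the lower edge of the red tape band (12 mm long) on the mast's front face. Same axes as the ledge: x up along the mast. The tape is only a mark and stops nothing.
- travel (a joint): how far the ledge has slid up the mast from its lower stop, m (0 at the stop, where it starts; at most 0.2). The tape needs 0.07 to 0.15.
- lever: Green cam lever on the collar's +y side. Origin on its hinge pin, which is parallel to the ledge's z at (-55, 18, 0) mm in the ledge's frame. x runs along it to the free tip 49 mm away, next to the ledge; 10 mm thick (y +-5), 16 deep (z +-8). Shut, its outer face is at y 23 in the ledge's frame and collar plus lever are 38 mm wide; open it stands out by its angle, at most 70 mm over all.
- swing (a joint): angle of the lever, rad: 0 shut (at its stop), up to 0.65 open; starts 0.4 to 0.6. Opening swings its tip to the ledge's +y. It stays where it is put; its hinge resists with about 0.08 N m, a little more below 0.25 where the cam begins to bite; some 5 N at the tip shuts it. Shut, it clamps the ledge lightly.
- mould: brown chocolate mould 275 x 135 x 30 mm with 18 cups, loose on the bench; bystander. Origin at the centre of its underside.
- giftbox: black carton with a handle on top, 160 x 100 x 125 mm, loose; bystander. Origin at the centre of its underside.
- jar: amber jar with a brass lid, 64 mm across, 90 mm high, loose; bystander. Origin at the centre of its underside.

How it is judged (in metres and radians):
On the way, in this order (a step that is already met when the one before it is completed fails the run):
1. the ledge is held by the fingers at the tape, within 5 mm, with the lever still open (more than 0.2 rad) (x of ledge_top in the frame of mark between -0.005 and 0.005 m and value of joint swing above 0.2 rad and contact force between the fingers and ledge above 0.5 N), for 0.3 s.
2. the lever is shut while the fingers hold the ledge at the tape (x of ledge_top in the frame of mark between -0.005 and 0.005 m and value of joint swing below 0.06 rad and contact force between the fingers and ledge above 0.5 N), for 0.2 s.
At the end, for the whole second after the job is handed in: The ledge's upper face is within 5 mm of the lower edge of the red tape and still, the lever is shut (under 0.06 rad), and the fingers keep gripping the collar's cheek and the lever with more than 2 N each (x of ledge_top in the frame of mark between -0.005 and 0.005 m and value of joint swing below 0.06 rad and contact force between the fingers and collar_cheek above 2 N and contact force between the fingers and lever above 2 N and velocity of joint travel between -0.01 and 0.01 m/s); the arm keeps its last pose, push and grip.
It fails at once if the lever is shut while the ledge is more than 8 mm away from the tape (value of joint swing below 0.12 rad and (x of ledge_top in the frame of mark above 0.008 m or x of ledge_top in the frame of mark below -0.008 m)).
It fails at once if the mould, the gift box or the jar is moved by more than 20 mm (distance of any of mould, giftbox, jar from where it was at the start of the episode above 0.02 m).
It also fails if it takes over 42 s, if anything falls off the work surface, if the arm or the gripper's body presses on something with over 40 N, if the wrist force passes 120 N, or if a joint passes its speed limit or range.

ROBOT

A 6-joint arm with a two-finger parallel gripper is mounted at the origin on the work surface. World frame = base frame: x ahead of the robot, y to its left, z up, the work surface at z = 0. Lengths are in mm, angles in rad, forces in N, time in s.
With the tool pointing down it reaches from about 250 to 725 mm from the base axis. Payload 9.7 kg.
Tool frame: the origin (TCP) lies between the finger pads; the fingertips stand 19 mm ahead of it and the grasp point (between the pads) is the TCP; z points along the fingers, y is the line along which they close (so a half turn about z gives the same grasp; the last joint's range is limited). The gripper opens to 85 mm and grips with 20 to 120 N. Pads are 22 mm wide; open, the fingers measure 114 mm over their backs; the gripper's body (76 mm by 85 mm) begins 54 mm behind the grasp point. The pads swing forward as they close: fully open they stand 13 mm farther back than shut.
Start: joints at [1.306, 0.087, 0.176, 1.66, 0, 1.571], TCP at [143.941, 530.828, 250.284] pointing down, gripper open.
Joint ranges: [-3.13, 3.13], [-0.85, 1.81], [-1.15, 1.24], [-2.2, 2.28], [-1.44, 1.52], [-3.14, 3.14]. Speed limits (rad/s): [2.22, 2.22, 2.57, 3.14, 3.14, 3.14].

INTERFACE

Orientations are given as a unit quaternion [x, y, z, w].
In Python, from station import get_state, imaging, ticket gives the robot as it stands.
- The arm moves only by the shell command python3 -m handwheel 'ROWS'. ROWS is JSON, one flat list of numbers, 5 for each row, row after row: the finger opening in mm, from 0 to 85.4, then the shift along the tool's x, y, z in units of 40 mm (1.0 is 40 mm), then the turn about the tool's z in degrees. A call has 1 to 8 rows; each row is the pose to reach, as a shift and turn from the pose commanded when the call began, along the tool's axes at that moment; what a row does not reach only later rows make up. A row lasts 1/12 s, in which the tool goes at most 41.7 mm and 7.16 degrees, less where a joint would pass 70% of its speed; a pose out of reach is approached as far as the arm can. A call with a gripper value outside its range is refused whole. The fingers move at their own pace and stop on an object; the grip force is fixed at half the most. Time passes only in rows, so rows that repeat a pose let the fingers close. It gives the time, the measured TCP pose, the force, the opening and the grip force at its end, in the units of the state.
- get_state(): the state, without advancing time (a new reading comes with each control period).
- imaging.grab_frame(name): name is "scene" or "top" or "wrist"; returns a dict with "pixels" (480x640x3 uint8, red, green, blue), "camera_matrix" (3x3 intrinsics, pixels), "view" (4x4, takes a point from world to camera coordinates); the wrist camera has in their place "T_tool_cam" (4x4, takes a point from camera to tool coordinates, whose origin is the TCP and whose axes are the flange's). Camera axes: x right, y down, z forward; pixel columns grow to the right and rows downward; lengths in mm; the calibration is good to about 2 mm. A picture is of the moment at which its call begins: read the wrist's pose just before it. There is no depth.
- ticket.finish_job(): hands the job in; it is judged then, once.
The state is a dict: "clock": time; "joints": joint angles; "joint_velocities": joint speeds; "tau": joint torques, N m; "tcp_pos": TCP position; "orientation": TCP orientation; "wrist_force": force on the tool from outside, world axes, zero at the start; "moment": the same for the moment, N m; "grip_width": finger opening in mm; "gripper_force": force on a finger pad.
Only numpy, scipy, OpenCV 4.12 (cv2) and the standard library are available. Lean on these libraries where they do the work, as an engineer would, in place of code of your own. Each camera call takes 0.05 s, during which the arm holds its last target. There are 200 camera calls.

## Working session

There is one attempt and no reset: what is moved stays moved. The work goes in short steps, Python scripts to look and compute and a shell command to move; the robot and the scene stay as the last step left them, time stands still between calls to the robot, and variables do not carry over. Pictures are saved under pics/ and viewed, at most 10 in all, crops included, and the job is handed in when it is done.

```bash
mkdir -p pics; ls; python3 - <<'E'
from station import get_state, imaging
import cv2
s=get_state(); print({k:s[k] for k in ('clock','tcp_pos','orientation','wrist_force','grip_width')})
for n in ('scene','top'):
    f=imaging.grab_frame(n); cv2.imwrite(f'pics/{n}1.png',f['pixels'][:,:,::-1]); print(n,f['camera_matrix'],f['view'])
E
```

```text
pics
{'clock': 0.0, 'tcp_pos': array([143.89911821, 530.65617973, 249.57975804]), 'orientation': array([ 1.32022083e-01,  9.91246562e-01, -6.44494891e-04, -9.18869746e-05]), 'wrist_force': array([-0.36830011, -0.11394428, -0.89363141]), 'grip_width': 85.61593088870283}
scene [[442.12252849   0.         319.83434008]
 [  0.         442.12252849 247.3358796 ]
 [  0.           0.           1.        ]] [[ 3.17500234e-01  9.48233444e-01  6.85098504e-03 -1.34767534e+02]
 [ 7.49571747e-01 -2.46543380e-01 -6.14295171e-01 -3.13865666e+02]
 [-5.80806161e-01  2.00174166e-01 -7.89046581e-01  1.32545565e+03]
 [ 0.00000000e+00  0.00000000e+00  0.00000000e+00  1.00000000e+00]]
top [[522.42212725   0.         305.97338584]
 [  0.         522.42212725 243.99187502]
 [  0.           0.           1.        ]] [[ 9.55510625e-04 -9.99998559e-01  1.40307761e-03 -2.47249819e+01]
 [-9.78745093e-01 -1.22294194e-03 -2.05076929e-01  5.17620639e+02]
 [ 2.05078349e-01 -1.17730214e-03 -9.78744852e-01  1.14757155e+03]
 [ 0.00000000e+00  0.00000000e+00  0.00000000e+00  1.00000000e+00]]
```

View pics/scene1.png

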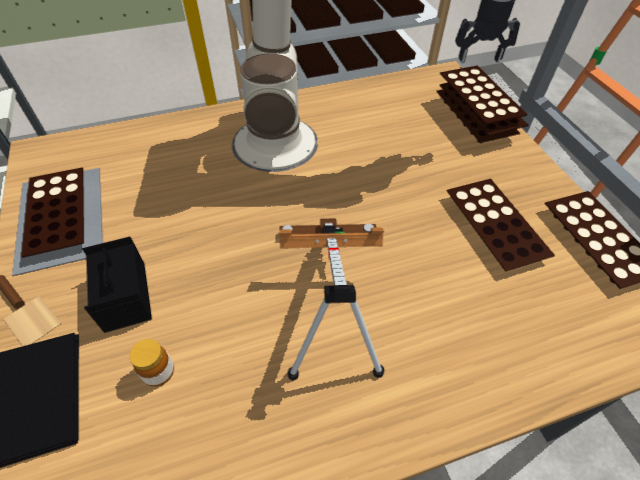

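View pics/top1.png

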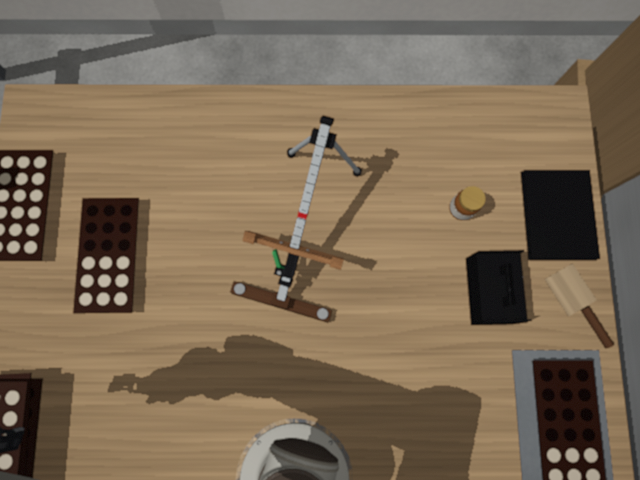

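The top view shows the foot bar around (281,301), the mast top at (326,120), red tape at (303,215), ledge (249,237)-(341,264) and the lever at (278,262). I'll enlarge the easel area in both views.

```bash
python3 - <<'E'
import cv2,numpy as np
a=cv2.imread('pics/top1.png')[190:330,220:350]; b=cv2.imread('pics/scene1.png')[210:310,270:400]
a=cv2.resize(a,None,fx=4,fy=4,interpolation=cv2.INTER_CUBIC);cv2.imwrite('pics/topc.png',a)
t=cv2.imread('pics/top1.png')
for n in ('top','scene'):
    h=cv2.cvtColor(cv2.imread(f'pics/{n}1.png'),cv2.COLOR_BGR2HSV)
    r=((h[...,0]<6)|(h[...,0]>174))&(h[...,1]>150)&(h[...,2]>90); g=(abs(h[...,0].astype(int)-65)<20)&(h[...,1]>120)&(h[...,2]>50)
    for k,m in (('r',r),('g',g)):
        c,l,st,ce=cv2.connectedComponentsWithStats(m.astype(np.uint8))
        print(n,k,[(st[i].tolist(),ce[i].round(1).tolist()) for i in range(1,c) if st[i][4]>8])
E
```

```text
top r [([298, 213, 9, 6, 36], [301.9, 215.2])]
top g [([273, 250, 11, 18, 69], [276.8, 259.5])]
scene r [([328, 248, 11, 2, 21], [332.8, 248.5])]
scene g [([592, 47, 14, 17, 112], [598.0, 55.1]), ([335, 231, 9, 2, 16], [338.6, 231.6])]
```

View pics/topc.png

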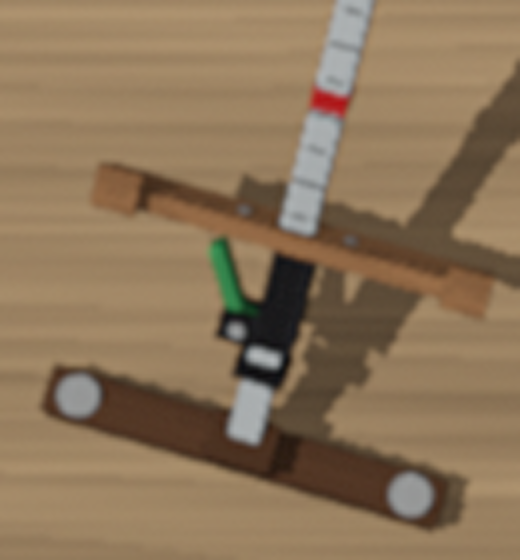

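```bash
cat > h.py <<'E'
import numpy as np
from scipy.optimize import least_squares
K=np.array([[522.42212725,0,305.97338584],[0,522.42212725,243.99187502],[0,0,1]])
V=np.array([[9.55510625e-04,-9.99998559e-01,1.40307761e-03,-2.47249819e+01],[-9.78745093e-01,-1.22294194e-03,-2.05076929e-01,5.17620639e+02],[2.05078349e-01,-1.17730214e-03,-9.78744852e-01,1.14757155e+03]])
c,s=np.cos(np.radians(35)),np.sin(np.radians(35))
def pj(P):
    p=K@(V[:,:3]@P+V[:,3]); return p[:2]/p[2]
def W(e,p): # easel->world
    a=e[2]; return np.array([e[0]+p[0]*np.cos(a)-p[1]*np.sin(a),e[1]+p[0]*np.sin(a)+p[1]*np.cos(a),p[2]])
def M(l,y,z): return np.array([c*l-s*z,y,35+s*l+c*z]) # mast coords
E
cat > fit.py <<'E'
from h import *
cr=lambda x,y:np.array([(x+.5)/4-.5+220,(y+.5)/4-.5+190])
def r(q):
    e=q[:3]; d=q[3]
    return np.concatenate([pj(W(e,(0,d,24)))-cr(78,396),pj(W(e,(0,-d,24)))-cr(411,495),
     pj(W(e,(360,85,6)))-(291,153),pj(W(e,(360,-85,6)))-(357,171),
     pj(W(e,M(q[4],0,9)))-cr(327,110),pj(W(e,M(q[5],0,9)))-cr(297,233),
     pj(W(e,M(q[5]-12-55+49*np.cos(q[6]),18+49*np.sin(q[6]),8)))-cr(218,243)])
f=least_squares(r,[300,0,-.27,100,150,80,.4]); print(f.x.round(3),f.fun.round(1))
e=f.x[:3]; print('mark l',f.x[4],'top l',f.x[5],'push pt',W(e,M(f.x[5]-12,0,13)))
E
python3 fit.py
```

```text
[ 3.89752e+02  3.40320e+01 -2.88000e-01  1.00328e+02  2.13155e+02
  1.41715e+02  4.47000e-01] [ 0.1 -0.1  0.1  0.  -0.  -0.2 -0.   0.3 -0.1 -0.  -0.2 -0.8  0.1  0.8]
mark l 213.15519295116795 top l 141.71543519857948 push pt [484.47678648   5.94895908 120.05069364]
```

```bash
cat > to.py <<'E'
# python3 to.py h y v  [topl]: shift in tool units to place TCP at (h,y,v) from the ledge origin (h level heading, v up)
import sys; from h import *; from station import get_state
from scipy.spatial.transform import Rotation as R
E0=np.array([389.752,34.032,-.288]); 
h,y,v=map(float,sys.argv[1:4]); l=(float(sys.argv[4]) if len(sys.argv)>4 else 141.7)-12
T=W(E0,M(l,0,0)+np.array([h,y,v])); S=get_state(); r=R.from_quat(S['orientation'])
yt=r.as_matrix()[:,1]; turn=np.degrees(np.arctan2(yt[0],yt[1])); 
print('target',T.round(1),'shift',(r.inv().apply(T-S['tcp_pos'])/40).round(3),'turn',round(np.degrees(.288)-turn,2),'F',S['wrist_force'].round(2),'t',S['clock'],S['grip_width'].round(1))
E
python3 to.py -36 7 110
```

```text
Traceback (most recent call last):
  File "to.py", line 8, in <module>
    print('target',T.round(1),'shift',(r.inv().apply(T-S['tcp_pos'])/40).round(3),'turn',round(np.degrees(.288)-turn,2),'F',S['wrist_force'].round(2),'t',S['clock'],S['grip_width'].round(1))
                                                                                                                                                                     ^^^^^^^^^^^^^^^^^^^^^
AttributeError: 'float' object has no attribute 'round'
```

```bash
sed -i "s/S\['grip_width'\].round(1)/S['grip_width']/" to.py; python3 to.py -36 7 110
```

```text
target [459.1  20.8 219.4] shift [-10.941 -10.239   0.769] turn 1.33 F [0.02 0.44 0.06] t 0.1 85.2291726436928
```

```bash
python3 -m handwheel '[85,-0.7,-0.7,0,0, 85,-1.4,-1.35,0,0, 85,-2.1,-2,0,0, 85,-2.8,-2.65,0,0, 85,-3.5,-3.3,0,0.5, 85,-4.2,-3.95,0,1, 85,-4.9,-4.6,0,1.3, 85,-5.6,-5.25,0,1.3]'; python3 -m handwheel '[85,-0.7,-0.65,0.1,0, 85,-1.4,-1.3,0.2,0, 85,-2.1,-2,0.3,0, 85,-2.8,-2.65,0.4,0, 85,-3.5,-3.3,0.5,0, 85,-4.2,-3.95,0.6,0, 85,-5,-4.7,0.77,0, 85,-5.34,-4.99,0.77,0]';python3 to.py -36 7 110
```

```text
clock: 0.77
tcp_pos: [305.5, 267.8, 250.1]
orientation: [0.143, 0.99, 0.0, 0.0]
wrist_force: [0.5, -0.5, 0.8]
grip_width: 85.0
gripper_force: 0.0
clock: 1.43
tcp_pos: [454.3, 14.2, 218.0]
orientation: [0.144, 0.99, -0.0, -0.001]
wrist_force: [-0.5, -0.3, -0.5]
grip_width: 84.9
gripper_force: 0.0
target [459.1  20.8 219.4] shift [-0.069  0.192 -0.035] turn -0.09 F [-0.48 -0.3  -0.55] t 1.4333 84.91114495975222
```

```bash
python3 -m handwheel '[85,-0.07,0.19,-0.03,0, 85,-0.07,0.19,-0.03,0, 85,-0.07,0.19,-0.03,0]'; python3 - <<'E'
from station import get_state, imaging
import cv2,numpy as np
s=get_state(); f=imaging.grab_frame('wrist'); cv2.imwrite('pics/w1.png',f['pixels'][:,:,::-1])
np.savez('w1.npz',K=f['camera_matrix'],T=f['T_tool_cam'],p=s['tcp_pos'],q=s['orientation']); print(f['camera_matrix'],f['T_tool_cam'].round(2))
E
python3 to.py -36 7 110
```

```text
clock: 1.68
tcp_pos: [458.0, 24.5, 220.5]
orientation: [0.143, 0.99, 0.0, -0.0]
wrist_force: [-1.0, 0.2, -0.5]
grip_width: 84.9
gripper_force: 0.0
[[388.96267589   0.         311.8089944 ]
 [  0.         388.96267589 238.73892656]
 [  0.           0.           1.        ]] [[   0.     -0.95   -0.31   79.27]
 [   1.     -0.      0.     -1.47]
 [  -0.     -0.31    0.95 -122.39]
 [   0.      0.      0.      1.  ]]
target [459.1  20.8 219.4] shift [-0.057 -0.086  0.032] turn 0.09 F [-0.95  0.24  0.19] t 1.7333 84.8839434942287
```

View pics/w1.png

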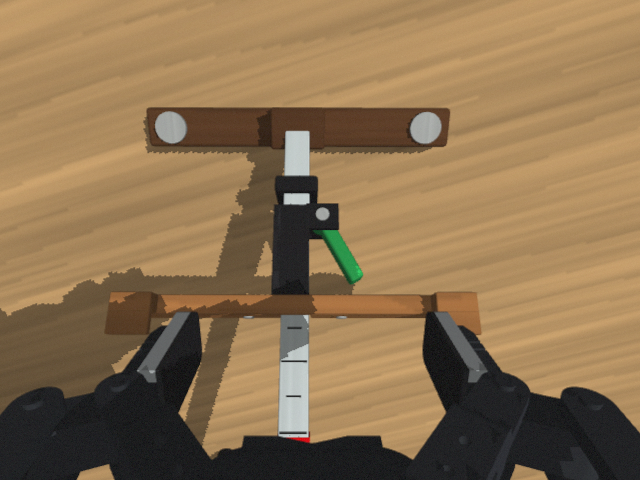

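The wrist view shows the collar at columns 275–311, lever tip at (357,278), ledge bar at rows 293–317, and the pads (bottom) evenly astride. I'll check the model against these.

```bash
cat > chk.py <<'E'
import sys; from h import *; from scipy.spatial.transform import Rotation as R
d=np.load(sys.argv[1]); e=np.array([389.752,34.032,-.288]); l=float(sys.argv[2])-12
def w(P):
    t=R.from_quat(d['q']).inv().apply(P-d['p']); T=d['T']; q=d['K']@(T[:3,:3].T@(t-T[:3,3])); return (q[:2]/q[2]).round(1)
for n,p in dict(cheek=(-30,-15,13),top=(12,0,9),barLfront=(0,0,17),barUfront=(12,0,17),prongL=(0,-110,28),prongR=(0,110,28),pin=(-55,18,12)).items(): print(n,w(W(e,M(l+p[0],*p[1:]))))
for a in (.4,.5,.55): print(a,w(W(e,M(l-55+49*np.cos(a),18+49*np.sin(a),8))))
print('mark',w(W(e,M(213.2,0,9))))
for y in (-100,100): print('foot',w(W(e,(0,y,24))))
E
python3 chk.py w1.npz 141.7
```

```text
cheek [275.1 248.9]
top [297.5 314.5]
barLfront [297.3 293.6]
barUfront [297.1 313.2]
prongL [111.7 290.7]
prongR [481.3 290.8]
pin [325.  213.6]
0.4 [354.8 280.7]
0.5 [361.4 277.5]
0.55 [364.6 275.6]
mark [296.2 439.6]
foot [173.4 126.6]
foot [427.1 126.8]
```

```bash
python3 -m handwheel '[85,-0.06,-0.12,0.3,0, 85,-0.06,-0.12,0.8,0, 85,-0.06,-0.12,1.3,0, 85,-0.06,-0.12,1.8,0, 85,-0.06,-0.12,2.3,0, 85,-0.06,-0.12,2.8,0, 85,-0.06,-0.12,3.06,0, 85,-0.06,-0.12,3.06,0]';python3 to.py -24 5.5 -11;  python3 - <<'E'
from station import get_state, imaging
import cv2,numpy as np
s=get_state(); f=imaging.grab_frame('wrist'); cv2.imwrite('pics/w2.png',f['pixels'][:,:,::-1])
np.savez('w2.npz',K=f['camera_matrix'],T=f['T_tool_cam'],p=s['tcp_pos'],q=s['orientation'])
E
```

```text
clock: 2.4
tcp_pos: [457.5, 19.1, 95.7]
orientation: [0.143, 0.99, -0.0, -0.002]
wrist_force: [0.6, 0.6, -0.2]
grip_width: 84.8
gripper_force: 0.0
target [470.2  15.9  98.4] shift [-0.326  0.015 -0.07 ] turn 0.09 F [ 0.57  0.57 -0.19] t 2.4 84.81293528913413
```

View pics/w2.png

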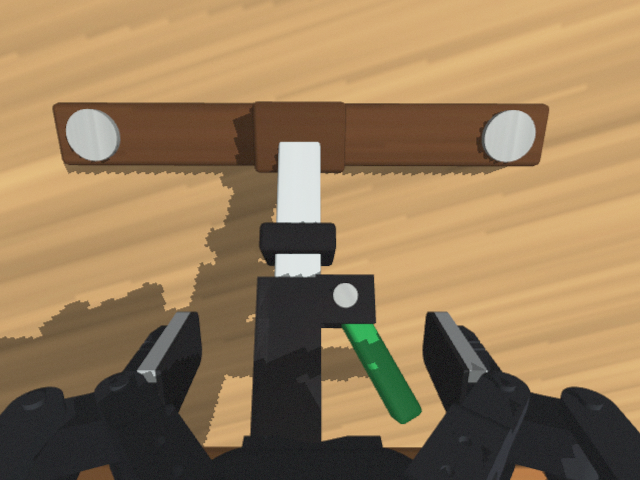

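Fingers straddle collar and lever, with the lever tip at (405,412) clear of the right finger. Advance to the bar.

```bash
python3 -m handwheel '[85,-0.1,0.01,-0.03,0, 85,-0.2,0.01,-0.07,0, 85,-0.3,0.01,-0.07,0, 85,-0.33,0.01,-0.07,0]';python3 to.py -24 5.5 -11; python3 -m handwheel '[85,-0.05,0,0,0, 85,-0.1,0,0,0, 85,-0.15,0,0,0]';python3 to.py -20.75 5.5 -11
```

```text
clock: 2.78
tcp_pos: [473.2, 15.2, 102.0]
orientation: [0.143, 0.99, 0.0, 0.001]
wrist_force: [0.3, 0.1, -0.7]
grip_width: 85.3
gripper_force: 0.0
target [470.2  15.9  98.4] shift [ 0.078 -0.005  0.091] turn 0.02 F [ 0.33  0.1  -0.73] t 2.7833 85.33300715610086
clock: 3.03
tcp_pos: [476.8, 13.9, 101.5]
orientation: [0.143, 0.99, 0.0, -0.001]
wrist_force: [-9.5, 2.7, 7.3]
grip_width: 85.0
gripper_force: 4.9
target [473.3  15.   98.4] shift [0.092 0.001 0.078] turn 0.03 F [-9.47  2.65  7.28] t 3.0333 85.03021288226981
```

```bash
python3 -m handwheel '[85,0,0,-0.1,0, 85,-0.05,0,-0.13,0, 85,-0.1,0,-0.17,0, 85,-0.15,0,-0.2,0, 85,-0.2,0,-0.24,0]';python3 to.py -20.75 5.5 -11;  python3 - <<'E'
from station import get_state, imaging
import cv2,numpy as np
f=imaging.grab_frame('top'); cv2.imwrite('pics/t2.png',cv2.resize(f['pixels'][190:330,220:350,::-1],None,fx=4,fy=4,interpolation=cv2.INTER_CUBIC))
E
```

```text
clock: 3.45
tcp_pos: [485.1, 11.4, 110.8]
orientation: [0.143, 0.99, -0.0, -0.001]
wrist_force: [-5.6, 1.3, 0.1]
grip_width: 84.9
gripper_force: 2.5
target [473.3  15.   98.4] shift [0.308 0.003 0.309] turn 0.03 F [-5.61  1.26  0.06] t 3.45 84.93801070759778
```

View pics/t2.png

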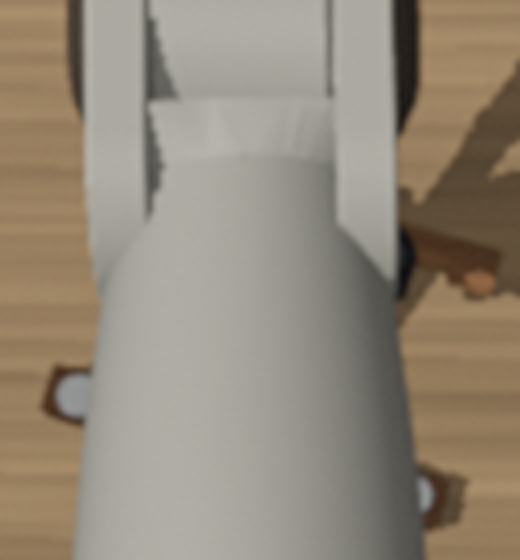

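The top camera is blocked by the arm. The lever's white pin, which moves with the ledge, is visible from the wrist (w1 (322,213), w2 (345,295)), so I'll track the ledge with it.

```bash
cat > pin.py <<'E'
import sys,cv2; from h import *; from scipy.spatial.transform import Rotation as R
from station import get_state, imaging
e=np.array([389.752,34.032,-.288])
def shot(n):
    s=get_state(); f=imaging.grab_frame('wrist'); cv2.imwrite(f'pics/{n}.png',f['pixels'][:,:,::-1])
    np.savez(n+'.npz',K=f['camera_matrix'],T=f['T_tool_cam'],p=s['tcp_pos'],q=s['orientation'])
def proj(d,P):
    t=R.from_quat(d['q']).inv().apply(P-d['p']); T=d['T']; q=d['K']@(T[:3,:3].T@(t-T[:3,3])); return q[:2]/q[2]
def disc(n,near):
    im=cv2.imread(f'pics/{n}.png'); h=cv2.cvtColor(im,cv2.COLOR_BGR2HSV); m=((h[...,2]>120)&(h[...,1]<50)).astype(np.uint8)
    k,l,st,ce=cv2.connectedComponentsWithStats(m); c=[i for i in range(1,k) if 60<st[i][4]<4000 and abs(st[i][2]-st[i][3])<9]
    i=min(c,key=lambda i:np.hypot(*(ce[i]-near))); return ce[i],st[i].tolist()
def pinpos(d,l,z): return proj(d,W(e,M(l-12-55,18,z)))
if __name__=='__main__' and len(sys.argv)>1:
    n=sys.argv[1]; 
    if len(sys.argv)==2: shot(n)
    d=np.load(n+'.npz'); 
    # anchor with the foot discs, then solve ledge l
    zp=12; l0=195
    p,st=disc(n,pinpos(d,l0,zp)); print('pin',p.round(1),st)
    for y in (100,-100): print('foot model',proj(d,W(e,(0,y,24))).round(1),'seen',disc(n,proj(d,W(e,(0,y,24)))))
    r=least_squares(lambda q:pinpos(d,q[0],zp)+np.array([q[1],0])-p,[160,0]).x; print('top l',r[0].round(2),'dcol',r[1].round(1))
E
python3 - <<'E'
from pin import *
shot('w3'); print(get_state()['tcp_pos'])
for n,nr in (('w1',(322,213)),('w2',(345,295))):
    d=np.load(n+'.npz'); p,st=disc(n,nr); print(n,p.round(1),st,[pinpos(d,141.7,z).round(1) for z in (8,10,12,14)])
    for y in (100,-100): m=proj(d,W(e,(0,y,24))); print(' foot',m.round(1),disc(n,m)[0].round(1))
im=cv2.imread('pics/w1.png'); print('w1 col294',[(r,im[r,294].tolist()) for r in list(range(311,324))+list(range(430,445))])
E
python3 pin.py w3 x
```

```text
[485.46390122  11.34148729 110.93933513]
w1 [322.1 213.4] [316, 208, 13, 12, 130] [array([324.8, 215.7]), array([324.9, 214.7]), array([325. , 213.6]), array([325.1, 212.6])]
 foot [427.1 126.8] [425.5 127.3]
 foot [173.4 126.6] [170.2 126.8]
w2 [345.1 294.8] [333, 283, 25, 25, 482] [array([349.8, 296.4]), array([350.3, 295.6]), array([350.8, 294.8]), array([351.3, 293.9])]
 foot [511.6 134.5] [509.5 135.5]
 foot [ 97.5 133.7] [ 91.8 134. ]
w1 col294 [(311, [42, 64, 92]), (312, [39, 62, 90]), (313, [39, 59, 83]), (314, [50, 65, 82]), (315, [101, 104, 102]), (316, [111, 114, 108]), (317, [111, 113, 109]), (318, [113, 116, 110]), (319, [112, 114, 108]), (320, [112, 113, 107]), (321, [111, 113, 107]), (322, [112, 112, 108]), (323, [114, 113, 109]), (430, [200, 202, 192]), (431, [144, 144, 138]), (432, [68, 71, 68]), (433, [43, 44, 42]), (434, [178, 181, 173]), (435, [203, 203, 195]), (436, [200, 201, 192]), (437, [110, 110, 187]), (438, [23, 18, 213]), (439, [27, 20, 133]), (440, [26, 25, 43]), (441, [30, 31, 30]), (442, [26, 25, 22]), (443, [27, 29, 22]), (444, [30, 31, 27])]
pin [343.3 245. ] [332, 234, 24, 23, 449]
foot model [504.6  71.4] seen (array([502.53879728,  71.87196896]), [478, 46, 50, 53, 2062])
foot model [102.   71.2] seen (array([96.15939279, 70.99051233]), [71, 45, 52, 53, 2108])
top l 156.45 dcol -5.7
```

```bash
python3 -m handwheel '[85,-0.1,0,-0.07,0, 85,-0.22,0,-0.155,0, 85,-0.35,0,-0.245,0, 85,-0.48,0,-0.335,0, 85,-0.61,0,-0.43,0, 85,-0.74,0,-0.52,0, 85,-0.87,0,-0.61,0, 85,-0.94,0,-0.66,0]'; python3 -m handwheel '[85,0,0,0,0, 85,0,0,0,0]'; python3 pin.py w4; python3 to.py -17 3.4 -7 212.4
```

```text
clock: 4.22
tcp_pos: [521.6, 0.6, 137.4]
orientation: [0.143, 0.99, -0.0, -0.0]
wrist_force: [-4.8, -0.1, 1.7]
grip_width: 85.0
gripper_force: 2.7
clock: 4.38
tcp_pos: [521.3, 0.7, 137.0]
orientation: [0.143, 0.99, -0.0, -0.0]
wrist_force: [-5.0, 0.2, 2.0]
grip_width: 84.7
gripper_force: 2.6
pin [343.3 244.9] [332, 234, 24, 23, 442]
foot model [4.923e+02 3.000e-01] seen (array([343.33257919, 244.9321267 ]), [332, 234, 24, 23, 442])
foot model [115.4  -0. ] seen (array([343.33257919, 244.9321267 ]), [332, 234, 24, 23, 442])
top l 201.83 dcol -5.7
target [531.8  -4.5 142.9] shift [-0.294 -0.051 -0.15 ] turn 0.03 F [-4.45  0.47  1.73] t 4.4333 84.9812641200363
```

```bash
python3 -m handwheel '[85,-0.08,-0.02,-0.055,0, 85,-0.16,-0.04,-0.11,0, 85,-0.217,-0.05,-0.152,0, 85,-0.217,-0.05,-0.152,0, 85,-0.217,-0.05,-0.152,0, 85,-0.217,-0.05,-0.152,0, 85,-0.217,-0.05,-0.152,0, 85,-0.217,-0.05,-0.152,0]'; python3 pin.py w5; python3 to.py -17 3.4 -7 212.4; python3 - <<'E'
from station import imaging
import cv2
cv2.imwrite('pics/s5.png',cv2.resize(imaging.grab_frame('scene')['pixels'][190:310,260:420,::-1],None,fx=5,fy=5,interpolation=cv2.INTER_CUBIC))
E
```

```text
clock: 5.1
tcp_pos: [529.0, -3.2, 142.9]
orientation: [0.143, 0.99, 0.0, -0.0]
wrist_force: [-3.1, 3.4, 1.2]
grip_width: 84.7
gripper_force: 2.0
pin [347.3 245.1] [336, 234, 24, 23, 440]
foot model [492.5 -14.6] seen (array([302.25473186,  16.08123028]), [283, 0, 39, 33, 1268])
foot model [120.8 -15.2] seen (array([302.25473186,  16.08123028]), [283, 0, 39, 33, 1268])
top l 212.24 dcol -5.8
target [531.8  -4.5 142.9] shift [-0.078 -0.012 -0.002] turn 0.05 F [-1.91  4.21  0.25] t 5.15 84.82371813044388
```

View pics/s5.png

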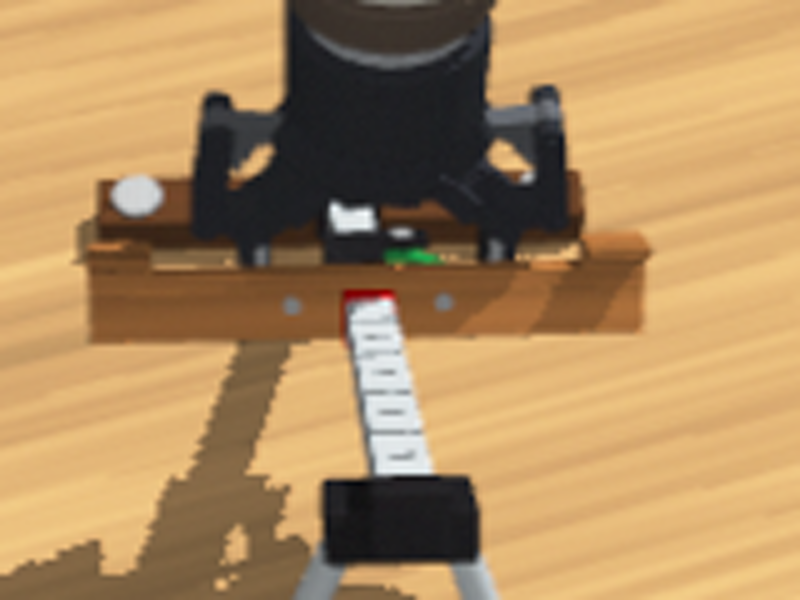

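Red tape (370,297) sits right at the ledge's upper face. Held for 0.6 s with the lever open, so now I close in stages.

```bash
python3 -m handwheel '[82,-0.03,0,0,0, 78,-0.03,0,-0.01,0, 74,-0.03,0,-0.01,0, 70,-0.03,0,-0.01,0, 66,-0.03,0,-0.01,0, 63,-0.03,0,-0.01,0, 60,-0.03,0,-0.01,0, 60,-0.03,0,-0.01,0]'; python3 pin.py w6|egrep 'pin|top'; python3 to.py -17 3.4 -7 212.4
```

```text
clock: 5.87
tcp_pos: [529.8, -3.5, 143.9]
orientation: [0.143, 0.99, 0.0, -0.0]
wrist_force: [-7.2, 3.6, 4.9]
grip_width: 59.9
gripper_force: 5.5
pin [347.6 244.1] [336, 233, 24, 23, 444]
top l 213.07 dcol -5.8
target [531.8  -4.5 142.9] shift [-0.056 -0.009  0.024] turn 0.05 F [-6.98  4.14  5.75] t 5.9167 60.25218558594688
```

```bash
python3 -m handwheel '[57,0,0,0,0, 54,0,0,0,0, 51,0,0,0,0, 48,0,0,0,0, 46,0,0,0,0, 46,0,0,0,0]'; python3 pin.py w7|egrep 'pin|top'; python3 to.py -17 3.4 -7 212.4
```

```text
clock: 6.42
tcp_pos: [530.5, -3.7, 143.8]
orientation: [0.143, 0.99, 0.0, 0.0]
wrist_force: [-1.3, 4.2, 3.1]
grip_width: 46.3
gripper_force: 2.5
pin [347.5 244.8] [336, 233, 24, 24, 451]
top l 213.99 dcol -5.8
target [531.8  -4.5 142.9] shift [-0.037 -0.011  0.02 ] turn 0.04 F [-1.39  3.62  2.97] t 6.4667 46.12923480005149
```

View pics/w7.png

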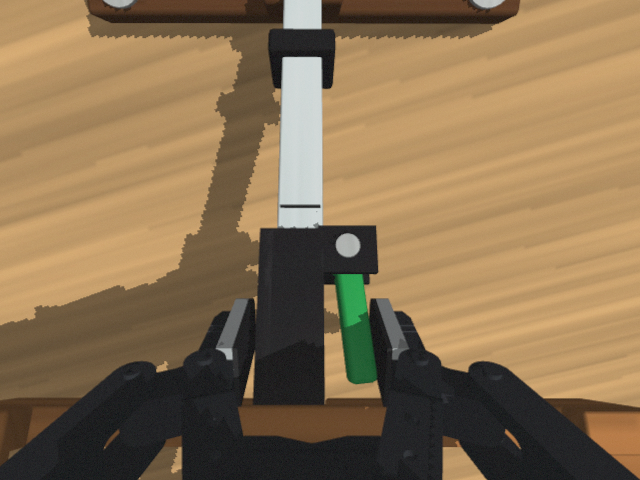

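Lever half shut (green, columns 336–377), fingers centred, ledge about 1 mm high. Back off slightly and squeeze.

```bash
python3 -m handwheel '[44,0.015,0,0.01,0, 42,0.025,0,0.015,0, 40,0.025,0,0.015,0, 38,0.025,0,0.015,0, 36,0.025,0,0.015,0, 34,0.025,0,0.015,0, 32,0.025,0,0.015,0, 30,0.025,0,0.015,0]'; python3 pin.py w8|egrep 'pin|top'; python3 to.py -17 3.4 -7 212.4
```

```text
clock: 7.13
tcp_pos: [529.7, -4.7, 144.4]
orientation: [0.144, 0.99, -0.001, 0.001]
wrist_force: [-5.0, -3.8, 11.9]
grip_width: 36.3
gripper_force: 59.8
pin [350.5 245.1] [339, 234, 24, 23, 449]
top l 213.89 dcol -5.8
target [531.8  -4.5 142.9] shift [-0.049  0.02   0.035] turn -0.08 F [-4.18 -3.95 10.98] t 7.1833 36.14881697760466
```

```bash
python3 -m handwheel '[30,-0.02,0,0,0, 30,-0.04,0,0.02,0, 30,-0.04,0,0.02,0, 30,-0.04,0,0.02,0, 30,-0.04,0,0.02,0]'; python3 pin.py w9|egrep 'pin|top'; python3 to.py -17 3.4 -7 212.4;python3 - <<'E'
from station import imaging
import cv2,numpy as np
a=cv2.imread('pics/w9.png')[200:440,180:440]
b=cv2.cvtColor(imaging.grab_frame('scene')['pixels'],cv2.COLOR_RGB2BGR)[220:290,300:370]
z=lambda i,s:cv2.resize(i,s,interpolation=cv2.INTER_CUBIC)
cv2.imwrite('pics/c9.png',np.hstack([z(a,(400,369)),z(b,(369,369))]))
E
```

```text
clock: 7.6
tcp_pos: [529.8, -4.7, 144.3]
orientation: [0.144, 0.99, -0.0, -0.0]
wrist_force: [-16.1, -2.0, 20.9]
grip_width: 36.1
gripper_force: 59.5
pin [350.6 245. ] [339, 234, 24, 23, 445]
top l 213.94 dcol -5.7
target [531.8  -4.5 142.9] shift [-0.046  0.02   0.035] turn -0.07 F [-16.01  -1.99  20.26] t 7.65 36.28003692394259
```

View pics/c9.png

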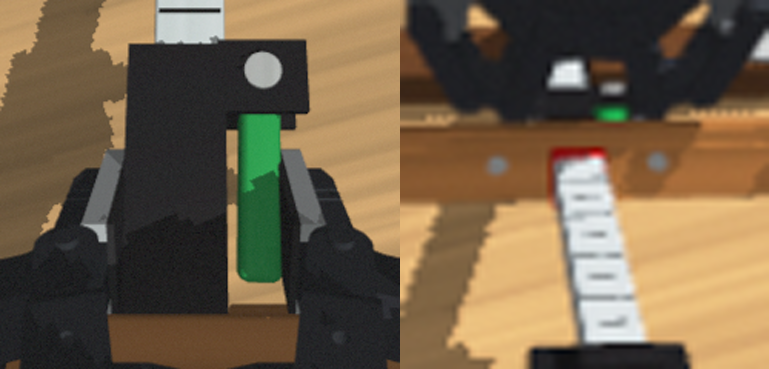

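```bash
python3 - <<'E'
from station import imaging
import cv2,numpy as np
for im in (cv2.imread('pics/scene1.png'),cv2.cvtColor(imaging.grab_frame('scene')['pixels'],cv2.COLOR_RGB2BGR)):
    c=im[238:258,325:345].astype(float); red=np.clip(c[...,2]-(c[...,0]+c[...,1])/2,0,None); red[red<60]=0
    print(red.sum().round(),red.sum(1).round().tolist(), red[:,6:11].sum(1).round().tolist())
E
```

```text
16488.0 [606.0, 556.0, 577.0, 591.0, 522.0, 582.0, 598.0, 587.0, 583.0, 694.0, 2896.0, 2193.0, 806.0, 742.0, 736.0, 684.0, 684.0, 624.0, 622.0, 606.0] [0.0, 0.0, 0.0, 0.0, 0.0, 0.0, 0.0, 0.0, 0.0, 0.0, 1130.0, 793.0, 0.0, 0.0, 0.0, 0.0, 0.0, 0.0, 0.0, 0.0]
10268.0 [0.0, 0.0, 0.0, 0.0, 0.0, 0.0, 0.0, 60.0, 362.0, 1160.0, 1666.0, 1690.0, 778.0, 723.0, 726.0, 670.0, 662.0, 576.0, 582.0, 610.0] [0.0, 0.0, 0.0, 0.0, 0.0, 0.0, 0.0, 0.0, 60.0, 332.0, 553.0, 432.0, 0.0, 0.0, 0.0, 0.0, 0.0, 0.0, 0.0, 0.0]
```

```bash
python3 -m handwheel '[30,0,0,0,0, 30,0,0,0,0, 30,0,0,0,0, 30,0,0,0,0]'; python3 pin.py w10|egrep 'pin|top'; python3 -c "
from station import ticket; print(ticket.finish_job())"
```

```text
clock: 8.08
tcp_pos: [529.8, -4.8, 144.3]
orientation: [0.144, 0.99, -0.0, -0.0]
wrist_force: [-16.9, -0.9, 21.6]
grip_width: 36.0
gripper_force: 59.5
pin [350.6 245. ] [339, 234, 24, 23, 446]
top l 213.94 dcol -5.8
the job is handed in; nothing more can be done
None
```

I pushed the ledge up to the tape, held it there with the lever open, then squeezed the lever shut and handed the job in still gripping at about 60 N; I estimate the ledge's upper face is 1 to 2 mm above the tape's lower edge (5 mm allowed), but the hand-in returned no verdict.

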